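# Hang the sieve canister in the bayonet ring and lock it

### The job

Hang the steel sieve canister in the ring of the draining stand: lower its two side lugs through the two slots of the ring until they rest on the ledge inside, then turn it clockwise (seen from above) until you feel the lugs drop fully into the locking notches, and let go. Work gently, never forcing the canister against the stand, and leave the petri dish and the two small specimen pucks where they are.

Things in the scene. Friction and masses are not known exactly. Their poses are not given: they have to be found in the camera images.
- canister_bar (a point): Centre of the black grip bar on top of the sieve canister. The bar is 46 mm long along the canister's x, 14 mm thick along its y and 20 mm high, carried 118 mm (its centre) above the canister's underside by a 14 mm stem; grip it across its 14 mm. z points up along the canister's axis. A half turn about z leaves the canister the same.
- canister_lugs (a point): Middle of the canister's two lugs, on its axis, 62 mm above its underside and 56 mm below canister_bar. The lugs are one bar, 8 by 8 mm, along the canister's x that sticks out 11 mm on either side (62 mm from tip to tip). Same axes as canister_bar.
- canister: The sieve canister to be hung: a closed perforated steel cylinder, 40 mm diameter, 78 mm tall, with a chamfered foot, stem and grip bar on top, loose, 0.2 to 0.35 kg; it starts upright on the worktop. Origin at the centre of its underside, axes as canister_bar.
- ring_mouth (a point): Centre of the opening in the top face of the stand's ring, 102 mm above the worktop. The lip there, 4 mm thick, has a 44 mm hole and two slots 12 mm wide in this frame's +x and -x directions, reaching 36 mm from the axis. z up. With the lugs home in the notches the centre of the grip bar is 35 mm above this point.
- ring_seat (a point): On the ring's axis at the height of the ledge under the lip: 17 mm below its top, 13 mm free between; lugs on the ledge have their centre 4 mm above this point. Clockwise from the slots by 0.45 to 1.45 rad (varies, not measured, hidden by the lip, only to be felt) are two notches, 12 mm wide, 8 mm deep: lug centre 4 mm below this point. Stop pins bar turning anticlockwise. Axes as ring_mouth.
- stand: The fixed draining stand: a dark base plate 120 by 125 by 8 mm and two steel columns at its y = +46 and -46 mm carry an aluminium ring of 82 mm outer diameter, open downwards (the canister's foot passes through it and ends 19 mm above the worktop). Origin at the centre of its underside on the worktop, axes as ring_mouth.
- petri_dish: A bystander: low white round dish, 67 mm diameter, 14 mm high, loose; origin under its centre.
- green_puck: A bystander: green round mounted specimen, 30 mm diameter, 20 mm high, loose; origin under its centre.
- tan_puck: A bystander: tan round mounted specimen, 25 mm diameter, 19 mm high, loose; origin under its centre.

How it is judged:
By the outcome, as a careful person would: the job done as asked, in the order asked, and still so for the second after the job is handed in, with the robot touching nothing.
It also fails if it takes over 72 s, if anything falls off the work surface, if the arm or the gripper's body presses on something with over 40 N, if the wrist force passes 120 N, or if a joint passes its speed limit or range.

### The arm

A 7-joint arm with a two-finger parallel gripper is mounted at the origin on a cart in front of the work surface, level with it; the furniture and walls round the work are solid. World frame = base frame: x ahead of the robot, y to its left, z up, the work surface at z = 0. Lengths are in m, angles in degrees, forces in N, time in s.
With the tool pointing down it reaches from about 0.425 to 0.875 m from the base axis. Payload 4.7 kg.
Tool frame: the origin (TCP) lies between the finger pads; the fingertips stand 17 mm ahead of it and the grasp point (between the pads) lies 2 mm behind it; z points along the fingers, y is the line along which they close (so a half turn about z gives the same grasp; the last joint's range is limited). The gripper opens to 87 mm and grips with 3 to 60 N. Pads are 19 mm wide; open, the fingers measure 117 mm over their backs; the gripper's body (75 mm by 190 mm) begins 51 mm behind the grasp point.
Start: joints at [70.881, 18.392, -4.016, 83.108, 1.295, 78.541, -3.26], TCP at [0.222, -0.611, 0.24] pointing down, gripper open.
Joint ranges: [-163.93, 163.93], [-17.29, 119.83], [-79.2, 71.16], [3.27, 140.29], [-89.18, 269.18], [5.43, 117.66], [-154.24, 154.24]. Speed limits (degrees/s): [147.25, 147.25, 180, 180, 180, 180, 180].

### API

Orientations are given as [roll, pitch, yaw] about the fixed x, y, z axes, in that order (R = Rz(yaw) Ry(pitch) Rx(roll)).
In Python, from cell import env, cams gives the robot as it stands.
- The arm moves only by the shell command python3 -m pendant 'ROWS' [FORCE]. ROWS is JSON, a list of rows, each an object of numbers: "tx", "ty", "tz": the shift along the tool's x, y, z each as a share of 0.05 m, from -1 to 1; "spin": the turn about the tool's z as a share of 4 degrees, from -1 to 1; "claw": the closure, from 0 (fully open) to 1 (shut). A call has 1 to 10 rows; each row shifts and turns the commanded pose from where the row before left it, along the tool's axes as they then stand; what a row does not reach is not made up. A row lasts 1/8 s, in which the tool goes at most 62.5 mm and 10.7 degrees, less where a joint would pass 70% of its speed; a pose out of reach is approached as far as the arm can. A call with a number of a shift or a turn outside -1 to 1 is refused whole. A call with a gripper value outside its range is refused whole. The fingers move at their own pace and stop on an object; FORCE is the grip in N (left out, the last holds). Time passes only in rows, so rows that do not move let the fingers close. It gives the time, the measured TCP pose, the force, the opening and the grip force at its end, in the units of the state.
- env.get_obs(): the state, without advancing time (a new reading comes with each control period).
- cams.read_camera(name): name is "side" or "top" or "wrist"; returns the picture (384x512x3 uint8, red, green, blue); there is no depth.
- cams.camera_info(name): a dict with "fx", "fy", "cx", "cy" (pixels), "k1" (the pictures are not rectified: a ray, as slopes to the right and down, at radius r is drawn at 1 + k1 r^2 times it, then the intrinsics apply), "rvec" (rotation vector, rad) and "tvec" (3), from world to camera coordinates, as OpenCV has them. Camera axes: x right, y down, z forward; pixel columns grow to the right and rows downward; lengths in m; the calibration is good to about 2 mm. A picture is of the moment at which its call begins: read the wrist's pose just before it. camera_info takes no time and is no camera call; for the wrist camera it gives the pose at the moment of the call.
- env.sign_off(): hands the job in; it is judged then, once.
The state is a dict: "time_s": time; "qpos": joint angles; "joint_velocities": joint speeds; "effort": joint torques, N m; "tool_pos": TCP position; "tool_rot": TCP orientation; "force": force on the tool from outside, world axes, zero at the start; "wrist_torque": the same for the moment, N m; "grip_width": finger opening in m; "grasp_force": force on a finger pad.
Only numpy, scipy, OpenCV 4.12 (cv2) and the standard library are available. Lean on these libraries where they do the work, as an engineer would, in place of code of your own. Each camera call takes 0.05 s, during which the arm holds its last target. There are 200 camera calls.

## Working session

There is one attempt and no reset: what is moved stays moved. The work goes in short steps, Python scripts to look and compute and a shell command to move; the robot and the scene stay as the last step left them, time stands still between calls to the robot, and variables do not carry over. Pictures are saved under pics/ and viewed, at most 10 in all, crops included, and the job is handed in when it is done.

```bash
mkdir -p pics; ls
cat > h.py <<'E'
import numpy as np, cv2
from cell import env, cams
def save(n,f):
    im=cams.read_camera(n); cv2.imwrite(f,im[:,:,::-1]); return im
def ray(ci,u,v):
    x,y=(u-ci["cx"])/ci["fx"],(v-ci["cy"])/ci["fy"]
    a,b=x,y
    for _ in range(20):
        s=1+ci["k1"]*(a*a+b*b); a,b=x/s,y/s
    R=cv2.Rodrigues(np.array(ci["rvec"],float))[0]; t=np.array(ci["tvec"],float)
    return -R.T@t, R.T@np.array([a,b,1.])
def plane(ci,u,v,z):
    o,d=ray(ci,u,v); return o+d*(z-o[2])/d[2]
def proj(ci,p):
    R=cv2.Rodrigues(np.array(ci["rvec"],float))[0]; c=R@np.array(p)+np.array(ci["tvec"])
    a,b=c[0]/c[2],c[1]/c[2]; s=1+ci["k1"]*(a*a+b*b)
    return np.array([ci["fx"]*a*s+ci["cx"],ci["fy"]*b*s+ci["cy"]])
E
python3 - <<'E'
from h import *
a=save("top","pics/top.png");b=save("side","pics/side.png")
for n in("top","side","wrist"):print(n,cams.camera_info(n))
print(env.get_obs())
E
```

```text
pics
top {'fx': 480.16886283328466, 'fy': 480.16886283328466, 'cx': 258.09639905340975, 'cy': 186.04073875139864, 'k1': 0.02213923172314505, 'rvec': array([ 2.11693931, -2.15639495,  0.15810512]), 'tvec': array([-0.01712827,  0.48874041,  1.16682788])}
side {'fx': 441.48534267947844, 'fy': 441.48534267947844, 'cx': 254.1609917525882, 'cy': 186.1372930152251, 'k1': 0.030102086435195394, 'rvec': array([ 1.87769249, -0.81345581,  0.49116238]), 'tvec': array([-0.34697741,  0.25414889,  0.75190124])}
wrist {'fx': 274.51323822492105, 'fy': 274.51323822492105, 'cx': 260.8979289681418, 'cy': 188.34553896084486, 'k1': -0.01354400743039818, 'rvec': array([-2.38785866,  1.67361827,  0.22672793]), 'tvec': array([-0.6488891, -0.0318183,  0.3900691])}
{'time_s': 0.1, 'qpos': array([70.88217611, 18.43519626, -4.01642321, 83.1680374 ,  1.29662123,
       78.54183983, -3.26167413]), 'joint_velocities': array([ 0.03686281, -0.13381114,  0.00161202, -0.15459158, -0.08534007,
        0.07209992, -0.06143783]), 'effort': array([-1.11045817e-04, -4.92572021e+01, -4.05666931e-01, -3.13403964e+01,
       -6.42747106e-02,  3.94294015e-02,  3.43535930e-05]), 'tool_pos': array([ 0.22131406, -0.61065976,  0.23856555]), 'tool_rot': array([-1.79900255e+02,  6.82525856e-03,  1.99269227e+01]), 'force': array([-0.24253858, -0.11556089,  0.04497061]), 'wrist_torque': array([-0.00561947, -0.00983271, -0.02657202]), 'grasp_force': 0.0, 'grip_width': 0.08695296560650081}
```

View pics/top.png

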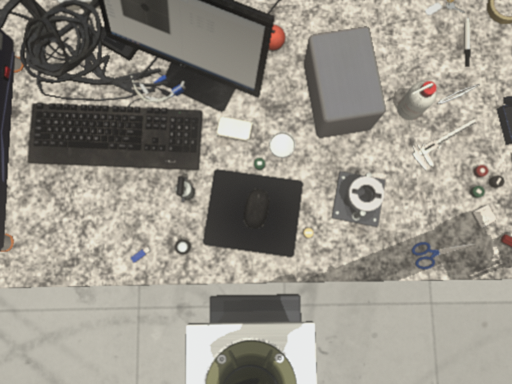

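View pics/side.png

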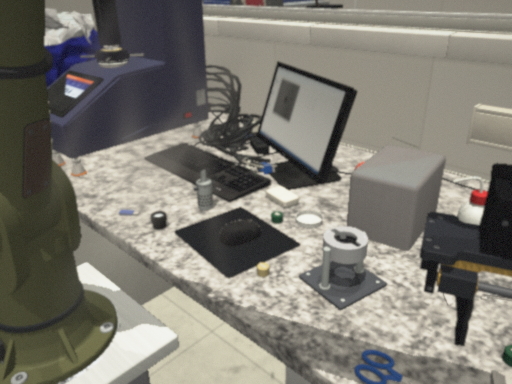

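The top view shows the canister near (185,188) and the stand ring near (365,194); in the side view they are at (204,190) and (346,240). I'll zoom in on both.

Run:
```python
from h import *
t=cv2.imread("pics/top.png");s=cv2.imread("pics/side.png")
def crop(im,u,v,w,h,k): return cv2.resize(im[v:v+h,u:u+w],None,fx=k,fy=k,interpolation=cv2.INTER_CUBIC)
A=crop(t,165,165,40,40,7);B=crop(t,325,160,70,70,4);C=crop(s,180,160,50,50,6 -0);
A=crop(t,165,165,40,40,7);C=crop(s,185,165,40,50,6)
o=np.zeros((590,600,3),np.uint8);o[:280,:280]=A;o[:280,300:580]=B;o[285:585,:240]=C
D=crop(s,300,220,90,90,3);o[285:555,300:570]=D
cv2.imwrite("pics/c1.png",o)
ct,cs=cams.camera_info("top"),cams.camera_info("side")
print(plane(ct,182,184,.128),plane(ct,366,194,.102),plane(cs,205,176,.128),plane(cs,346,236,.102))
```

```text
[0.48240748 0.1499388  0.128     ] [ 0.45439021 -0.28090302  0.102     ] [0.42989695 0.08737915 0.128     ] [ 0.46171397 -0.27956104  0.102     ]
```

View pics/c1.png

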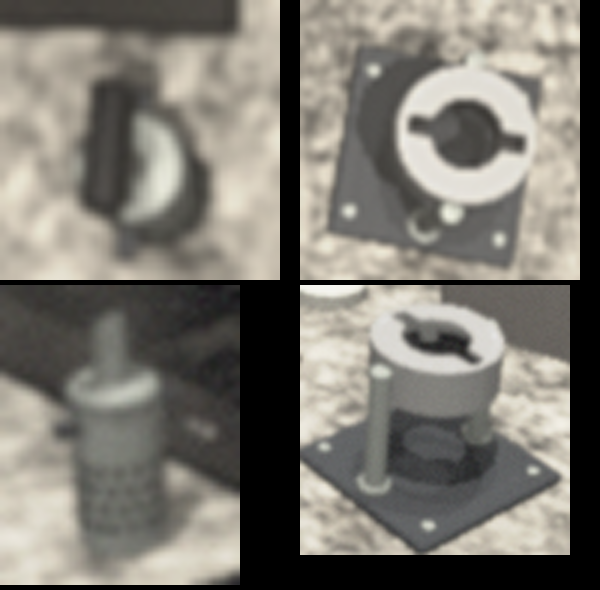

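Run:
```python
from h import *
ct,cs=cams.camera_info("top"),cams.camera_info("side")
P=lambda c,u,v,z:plane(c,u,v,z)
b1=P(ct,165+115/7-.4,165+80/7-.4,.128);b2=P(ct,165+100/7-.4,165+213/7-.4,.128)
print("bar",(b1+b2)/2,np.linalg.norm(b1-b2),np.degrees(np.arctan2(*(b1-b2)[1::-1])))
print("bar side",P(cs,203.2,172,.128))
s1=P(ct,325+115/4-.4,160+124/4-.4,.102);s2=P(ct,325+222/4-.4,160+144/4-.4,.102)
print("ring",(s1+s2)/2,np.linalg.norm(s1-s2),np.degrees(np.arctan2(*(s1-s2)[1::-1])))
u=[(372,338),(437,306),(503,345)]
print("ring side",P(cs,300+(437-300)/3-.4,220+(340-285)/3-.4,.102))
R=cv2.Rodrigues(cams.camera_info("wrist")["rvec"])[0];print(R, -R.T@cams.camera_info("wrist")["tvec"]-env.get_obs()["tool_pos"])
```

```text
bar [0.47897133 0.15465033 0.128     ] 0.044826667926418644 -5.944504743710813
bar side [0.44240975 0.10865401 0.128     ]
ring [ 0.45651091 -0.2826734   0.102     ] 0.0636085381299469 78.11351802221925
ring side [ 0.45503228 -0.28232932  0.102     ]
[[ 0.3409118  -0.94009317 -0.00199521]
 [-0.9067396  -0.32937544  0.26331562]
 [-0.24819839 -0.08795826 -0.96470768]] [0.06786349 0.02447319 0.14482069]
```

Run:
```python
from h import *
ct,cs=cams.camera_info("top"),cams.camera_info("side")
for z in(0,.062,.078,.108,.128,.14):print(z,proj(cs,[.479,.1547,z]),proj(ct,[.479,.1547,z]))
print(plane(cs,204.5,206,0), plane(cs,204,183,.078), plane(ct,165+150/7,165+155/7,.078))
o1,d1=ray(ct,180,185.6);o2,d2=ray(cs,203.2,173)
s=np.linalg.lstsq(np.c_[d1,-d2],o2-o1,rcond=None)[0];print(o1+d1*s[0],o2+d2*s[1])
```

```text
0 [205.82623927 207.97810556] [188.36734994 193.2135996 ]
0.062 [204.2507687  186.63409726] [184.51113502 189.67803119]
0.078 [203.83101774 180.96351258] [183.45003016 188.70522316]
0.108 [203.02867871 170.14306327] [181.38065499 186.80812625]
0.128 [202.48234888 162.78914307] [179.93985169 185.48733504]
0.14 [202.15002949 158.32143019] [179.0505522 184.6721359]
[0.48392835 0.16585322 0.        ] [0.47121669 0.14485936 0.078     ] [0.48269614 0.14749576 0.078     ]
[0.48369627 0.15983849 0.097185  ] [0.4832447  0.16019153 0.09717275]
```

The top view puts the bar at about (0.480, 0.155), yaw -6°, and the ring at (0.456, -0.283), slots at yaw 78°. Both views agree, because in the side view the black bar merges with the keyboard. I'll grasp at tool yaw 174° to stay inside the wrist range.

```bash
python3 -m pendant '[{"tx":1,"ty":-0.7},{"tx":1,"ty":-0.7},{"tx":1,"ty":-0.7},{"tx":1,"ty":-0.7},{"tx":1,"ty":-0.7},{"tx":1,"ty":-0.7}]'
python3 -m pendant '[{"tx":0.45,"ty":-0.93},{"tx":0.45,"ty":-0.93},{"tx":0.45,"ty":-0.93},{"tx":0.45,"ty":-0.93},{"tx":0.45,"ty":-0.93},{"tx":0.45,"ty":-0.93},{"tx":0.45,"ty":-0.93},{"tx":0.45,"ty":-0.93},{"tx":0.45,"ty":-0.93}]'
python3 -m pendant '[{"spin":-1},{"spin":-1},{"spin":-1},{"spin":-1},{"spin":-1},{"spin":-1},{"spin":-1},{"spin":-1},{"spin":-1},{"spin":-1}]'
```

```text
invalid input at $[0]: expected keys tx, ty, tz, spin, claw
invalid input at $[0]: expected keys tx, ty, tz, spin, claw
invalid input at $[0]: expected keys tx, ty, tz, spin, claw
```

```bash
python3 -m pendant '[{"tx":1,"ty":-0.7,"tz":0,"spin":0,"claw":0},{"tx":1,"ty":-0.7,"tz":0,"spin":0,"claw":0},{"tx":1,"ty":-0.7,"tz":0,"spin":0,"claw":0},{"tx":1,"ty":-0.7,"tz":0,"spin":0,"claw":0},{"tx":1,"ty":-0.7,"tz":0,"spin":0,"claw":0},{"tx":1,"ty":-0.7,"tz":0,"spin":0,"claw":0}]'
python3 -m pendant '[{"tx":0.45,"ty":-0.93,"tz":0,"spin":0,"claw":0},{"tx":0.45,"ty":-0.93,"tz":0,"spin":0,"claw":0},{"tx":0.45,"ty":-0.93,"tz":0,"spin":0,"claw":0},{"tx":0.45,"ty":-0.93,"tz":0,"spin":0,"claw":0},{"tx":0.45,"ty":-0.93,"tz":0,"spin":0,"claw":0},{"tx":0.45,"ty":-0.93,"tz":0,"spin":0,"claw":0},{"tx":0.45,"ty":-0.93,"tz":0,"spin":0,"claw":0},{"tx":0.45,"ty":-0.93,"tz":0,"spin":0,"claw":0},{"tx":0.45,"ty":-0.93,"tz":0,"spin":0,"claw":0}]'
python3 -m pendant '[{"tx":0,"ty":0,"tz":0,"spin":-1,"claw":0},{"tx":0,"ty":0,"tz":0,"spin":-1,"claw":0},{"tx":0,"ty":0,"tz":0,"spin":-1,"claw":0},{"tx":0,"ty":0,"tz":0,"spin":-1,"claw":0},{"tx":0,"ty":0,"tz":0,"spin":-1,"claw":0},{"tx":0,"ty":0,"tz":0,"spin":-1,"claw":0},{"tx":0,"ty":0,"tz":0,"spin":-1,"claw":0},{"tx":0,"ty":0,"tz":0,"spin":-1,"claw":0},{"tx":0,"ty":0,"tz":0,"spin":-1,"claw":0},{"tx":0,"ty":0,"tz":0,"spin":-1,"claw":0}]'; python3 -c "
from h import *
o=env.get_obs();print(o['qpos'],o['tool_rot'])"
```

```text
time_s: 0.85
tool_pos: [0.4326, -0.3096, 0.2393]
tool_rot: [180.0, 0.0, 19.9]
force: [1.3, 0.4, 0.0]
grip_width: 0.0872
grasp_force: 0.0
time_s: 1.98
tool_pos: [0.4795, 0.1524, 0.2394]
tool_rot: [180.0, 0.0, 19.9]
force: [0.6, -0.1, -0.5]
grip_width: 0.0868
grasp_force: 0.0
time_s: 3.22
tool_pos: [0.4794, 0.1509, 0.2391]
tool_rot: [-180.0, 0.0, 60.1]
force: [-1.6, -0.7, -0.6]
grip_width: 0.0872
grasp_force: 0.0
[ 26.13859655   2.85194399 -47.53029807 102.24035118   2.17122976
  75.88635861 -51.82557612] [-1.79974677e+02  3.53810893e-02  6.00620460e+01]
```

```bash
for i in 1 2; do python3 -m pendant '[{"tx":0,"ty":0,"tz":0,"spin":-1,"claw":0},{"tx":0,"ty":0,"tz":0,"spin":-1,"claw":0},{"tx":0,"ty":0,"tz":0,"spin":-1,"claw":0},{"tx":0,"ty":0,"tz":0,"spin":-1,"claw":0},{"tx":0,"ty":0,"tz":0,"spin":-1,"claw":0},{"tx":0,"ty":0,"tz":0,"spin":-1,"claw":0},{"tx":0,"ty":0,"tz":0,"spin":-1,"claw":0},{"tx":0,"ty":0,"tz":0,"spin":-1,"claw":0},{"tx":0,"ty":0,"tz":0,"spin":-1,"claw":0},{"tx":0,"ty":0,"tz":0,"spin":-1,"claw":0}]' >/dev/null; done
python3 -m pendant '[{"tx":0,"ty":0,"tz":0,"spin":-1,"claw":0},{"tx":0,"ty":0,"tz":0,"spin":-1,"claw":0},{"tx":0,"ty":0,"tz":0,"spin":-1,"claw":0},{"tx":0,"ty":0,"tz":0,"spin":-1,"claw":0},{"tx":0,"ty":0,"tz":0,"spin":-1,"claw":0},{"tx":0,"ty":0,"tz":0,"spin":-1,"claw":0},{"tx":0,"ty":0,"tz":0,"spin":-1,"claw":0},{"tx":0,"ty":0,"tz":0,"spin":-1,"claw":0},{"tx":0,"ty":0,"tz":0,"spin":-0.5,"claw":0},{"tx":0,"ty":0,"tz":0,"spin":0,"claw":0}]'
python3 -c "
from h import *
save('wrist','pics/w1.png');c=cams.camera_info('wrist');print(proj(c,[.48,.155,.128]))"
```

```text
time_s: 6.98
tool_pos: [0.4796, 0.151, 0.2394]
tool_rot: [-180.0, -0.0, 173.9]
force: [0.7, -0.1, 0.3]
grip_width: 0.0869
grasp_force: 0.0
[264.78398754 190.18890542]
```

View pics/w1.png

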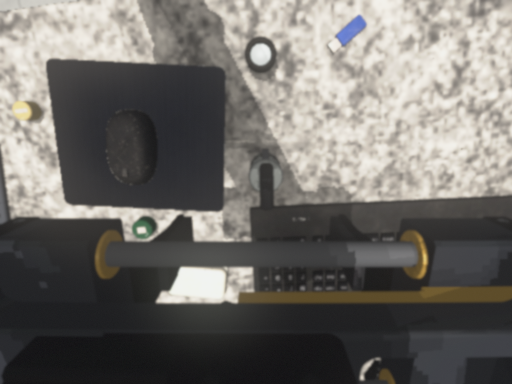

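The wrist view shows the black bar at u≈266, from v≈164 to 205, where it merges with the keyboard. It is nearly vertical in the picture, so the gripper is well aligned. I'll measure the bar edges.

Run:
```python
from h import *
c=cams.camera_info('wrist');g=cv2.imread('pics/w1.png',0)
for v in range(158,206,4):print(v,g[v,250:284:1].tolist())
L=[];
pts=[]
for v in range(170,202):
    d=np.where(g[v,252:280]<45)[0]
    if len(d): pts.append((252+d.mean(),v,len(d)))
pts=np.array(pts);print(pts[::4])
a=plane(c,pts[2,0],pts[2,1],.128);b=plane(c,pts[-2,0],pts[-2,1],.128)
k=np.polyfit(pts[:,1],pts[:,0],1);f=lambda v:plane(c,np.polyval(k,v),v,.128)
d=f(170)-f(200);print(k,np.degrees(np.arctan2(d[1],d[0])),f(164),f(206))
```

```text
158 [110, 104, 95, 83, 71, 68, 71, 78, 84, 87, 87, 83, 75, 72, 71, 74, 73, 74, 77, 82, 87, 88, 83, 78, 72, 73, 86, 107, 128, 141, 147, 150, 150, 148]
162 [109, 85, 72, 76, 81, 84, 86, 90, 96, 99, 99, 97, 94, 93, 94, 93, 93, 92, 90, 91, 95, 99, 99, 97, 91, 87, 84, 81, 86, 103, 121, 131, 135, 137]
166 [103, 86, 86, 95, 104, 108, 111, 110, 105, 89, 67, 53, 50, 52, 51, 51, 51, 52, 52, 53, 54, 59, 74, 95, 106, 109, 111, 109, 103, 99, 107, 118, 122, 120]
170 [105, 114, 128, 136, 139, 139, 134, 121, 100, 78, 59, 51, 51, 51, 52, 52, 53, 52, 52, 53, 52, 56, 72, 102, 128, 141, 144, 143, 142, 137, 125, 111, 105, 104]
174 [117, 130, 137, 137, 138, 138, 136, 127, 109, 85, 62, 51, 50, 50, 51, 51, 51, 53, 52, 52, 52, 55, 72, 103, 128, 140, 143, 142, 142, 142, 136, 121, 106, 103]
178 [119, 130, 135, 136, 137, 137, 134, 129, 114, 87, 62, 51, 51, 51, 52, 53, 54, 53, 54, 54, 54, 54, 64, 91, 119, 136, 141, 141, 141, 140, 134, 122, 108, 105]
182 [110, 119, 128, 132, 132, 132, 128, 120, 105, 84, 61, 50, 50, 49, 50, 51, 50, 51, 52, 52, 52, 53, 63, 89, 118, 135, 139, 140, 140, 134, 122, 112, 112, 117]
186 [
[... 240 characters left out ...]
51, 51, 51, 51, 57, 75, 93, 104, 107, 110, 113, 113, 111, 108, 108, 111]
194 [113, 116, 121, 125, 128, 129, 129, 127, 119, 99, 71, 54, 51, 51, 51, 53, 54, 53, 54, 54, 52, 52, 58, 76, 96, 106, 106, 105, 104, 105, 107, 113, 116, 119]
198 [134, 127, 118, 108, 105, 106, 112, 121, 122, 109, 82, 59, 51, 51, 52, 53, 52, 52, 53, 53, 52, 51, 56, 72, 92, 104, 107, 106, 103, 100, 97, 96, 97, 99]
202 [138, 132, 121, 110, 107, 113, 120, 126, 122, 105, 79, 56, 50, 49, 50, 51, 52, 52, 52, 52, 52, 50, 55, 73, 96, 108, 108, 103, 99, 97, 95, 93, 94, 98]
[]Traceback (most recent call last):
  File "<stdin>", line 10, in <module>
IndexError: too many indices for array: array is 1-dimensional, but 2 were indexed
```

Run:
```python
from h import *
c=cams.camera_info('wrist')
a=plane(c,266.0,164,.128);b=plane(c,266.7,202,.128)
d=b-a;u=d/np.linalg.norm(d);print(a,b,np.linalg.norm(d),np.degrees(np.arctan2(d[1],d[0])),"centre",a+u*.023)
print(plane(c,259.5,180,.128)-plane(c,273,180,.128))
o=env.get_obs();print(o['tool_pos'])
```

```text
[0.45456574 0.15878482 0.128     ] [0.49216682 0.15563162 0.128     ] 0.037733058448947115 -4.7935648263053094 centre [0.47748529 0.1568628  0.128     ]
[-0.00138036 -0.01288061  0.        ]
[0.47962406 0.15096893 0.23939578]
```

```bash
python3 -m pendant '[{"tx":0.03,"ty":0.11,"tz":0.4,"spin":-0.27,"claw":0},{"tx":0,"ty":0,"tz":0.6,"spin":0,"claw":0},{"tx":0,"ty":0,"tz":0.6,"spin":0,"claw":0},{"tx":0,"ty":0,"tz":0.5,"spin":0,"claw":0},{"tx":0,"ty":0,"tz":0.37,"spin":0,"claw":0.3},{"tx":0,"ty":0,"tz":0,"spin":0,"claw":0.5}]' 35
python3 -m pendant '[{"tx":0,"ty":0,"tz":0,"spin":0,"claw":0.75},{"tx":0,"ty":0,"tz":0,"spin":0,"claw":0.85},{"tx":0,"ty":0,"tz":0,"spin":0,"claw":1},{"tx":0,"ty":0,"tz":0,"spin":0,"claw":1},{"tx":0,"ty":0,"tz":0,"spin":0,"claw":1},{"tx":0,"ty":0,"tz":0,"spin":0,"claw":1},{"tx":0,"ty":0,"tz":0,"spin":0,"claw":1}]' 35
```

```text
time_s: 7.78
tool_pos: [0.4779, 0.1564, 0.1149]
tool_rot: [-180.0, -0.1, 175.0]
force: [-0.4, 0.2, 0.3]
grip_width: 0.0742
grasp_force: 0.0
time_s: 8.65
tool_pos: [0.4788, 0.1566, 0.116]
tool_rot: [-180.0, -0.0, 175.0]
force: [-0.4, -0.5, 0.2]
grip_width: 0.0135
grasp_force: 35.0
```

```bash
python3 -m pendant '[{"tx":0,"ty":0,"tz":-0.3,"spin":0,"claw":1},{"tx":0,"ty":0,"tz":-0.7,"spin":0,"claw":1},{"tx":0,"ty":0,"tz":-0.8,"spin":0,"claw":1},{"tx":0,"ty":0,"tz":-0.8,"spin":0,"claw":1},{"tx":0,"ty":0,"tz":-0.4,"spin":0.5,"claw":1},{"tx":0,"ty":0,"tz":0,"spin":1,"claw":1},{"tx":0,"ty":0,"tz":0,"spin":1,"claw":1},{"tx":0,"ty":0,"tz":0,"spin":1,"claw":1},{"tx":0,"ty":0,"tz":0,"spin":1,"claw":1},{"tx":0,"ty":0,"tz":0,"spin":1,"claw":1}]'
python3 -m pendant '[{"tx":0,"ty":0,"tz":0,"spin":1,"claw":1},{"tx":0,"ty":0,"tz":0,"spin":1,"claw":1},{"tx":0,"ty":0,"tz":0,"spin":1,"claw":1},{"tx":0,"ty":0,"tz":0,"spin":1,"claw":1},{"tx":0,"ty":0,"tz":0,"spin":1,"claw":1},{"tx":0,"ty":0,"tz":0,"spin":1,"claw":1},{"tx":0,"ty":0,"tz":0,"spin":1,"claw":1},{"tx":0,"ty":0,"tz":0,"spin":1,"claw":1},{"tx":0,"ty":0,"tz":0,"spin":1,"claw":1},{"tx":0,"ty":0,"tz":0,"spin":1,"claw":1}]'
python3 -m pendant '[{"tx":0,"ty":0,"tz":0,"spin":1,"claw":1},{"tx":0,"ty":0,"tz":0,"spin":1,"claw":1},{"tx":0,"ty":0,"tz":0,"spin":1,"claw":1},{"tx":0,"ty":0,"tz":0,"spin":1,"claw":1},{"tx":0,"ty":0,"tz":0,"spin":1,"claw":1},{"tx":0,"ty":0,"tz":0,"spin":1,"claw":1},{"tx":0,"ty":0,"tz":0,"spin":1,"claw":1},{"tx":0,"ty":0,"tz":0,"spin":1,"claw":1},{"tx":0,"ty":0,"tz":0,"spin":0.75,"claw":1},{"tx":0,"ty":0,"tz":0,"spin":0,"claw":1}]'
```

```text
time_s: 9.9
tool_pos: [0.4784, 0.1569, 0.2665]
tool_rot: [-180.0, 0.0, 152.9]
force: [0.1, -0.3, -2.6]
grip_width: 0.0137
grasp_force: 35.0
time_s: 11.15
tool_pos: [0.4784, 0.1569, 0.2665]
tool_rot: [-180.0, 0.0, 112.9]
force: [0.3, -0.1, -2.7]
grip_width: 0.0136
grasp_force: 35.0
time_s: 12.4
tool_pos: [0.4785, 0.1569, 0.2665]
tool_rot: [180.0, 0.0, 78.1]
force: [-0.0, 0.2, -2.9]
grip_width: 0.0136
grasp_force: 35.0
```

```bash
python3 -m pendant '[{"tx":-0.5,"ty":0.07,"tz":0,"spin":0,"claw":1},{"tx":-1,"ty":0.13,"tz":0,"spin":0,"claw":1},{"tx":-1,"ty":0.13,"tz":0,"spin":0,"claw":1},{"tx":-1,"ty":0.13,"tz":0,"spin":0,"claw":1},{"tx":-1,"ty":0.13,"tz":0,"spin":0,"claw":1},{"tx":-1,"ty":0.13,"tz":0,"spin":0,"claw":1},{"tx":-1,"ty":0.13,"tz":0,"spin":0,"claw":1},{"tx":-1,"ty":0.13,"tz":0,"spin":0,"claw":1},{"tx":-1,"ty":0.13,"tz":0,"spin":0,"claw":1}]'
python3 -m pendant '[{"tx":-1,"ty":0.13,"tz":0,"spin":0,"claw":1},{"tx":-0.6,"ty":0.1,"tz":0,"spin":0,"claw":1},{"tx":-0.3,"ty":0.1,"tz":0,"spin":0,"claw":1},{"tx":0,"ty":0,"tz":0,"spin":0,"claw":1},{"tx":0,"ty":0,"tz":0,"spin":0,"claw":1}]'
python3 -c "
from h import *
print(env.get_obs()['tool_pos']);im=save('wrist','pics/w2.png');c=cams.camera_info('wrist');print(proj(c,[.4565,-.2827,.102]))
cv2.imwrite('pics/w2b.png',cv2.resize(im[:300,80:480,::-1],None,fx=2,fy=2,interpolation=cv2.INTER_CUBIC))"
```

```text
time_s: 13.52
tool_pos: [0.4445, -0.272, 0.2664]
tool_rot: [180.0, 0.0, 78.1]
force: [2.0, 0.3, -1.4]
grip_width: 0.0137
grasp_force: 35.0
time_s: 14.15
tool_pos: [0.442, -0.3649, 0.2662]
tool_rot: [180.0, -0.1, 78.2]
force: [0.2, -0.1, -3.2]
grip_width: 0.014
grasp_force: 35.0
[ 0.44203898 -0.36492347  0.26618104]
[258.31843104 102.76262116]
```

View pics/w2b.png

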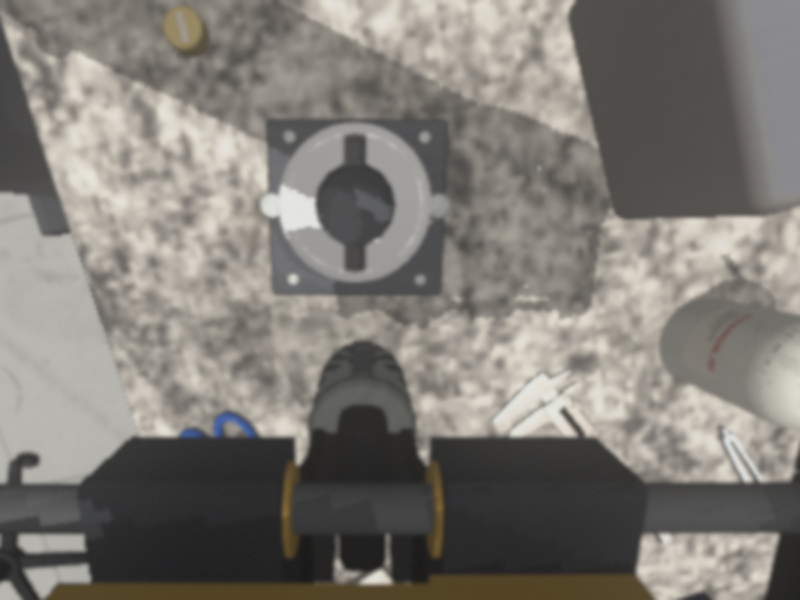

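The wrist view shows the ring squarely: outer circle centred near (257,101) in full pixels, slots at u≈257. The bar's near end is at about (261,202), and the canister's top disc and foot are visible. I'll measure each with profiles.

Run:
```python
from h import *
c=cams.camera_info('wrist');g=cv2.imread('pics/w2.png',0)
np.set_printoptions(linewidth=250)
print("col261",[(v,int(g[v,258:266].mean())) for v in range(165,216)])
for v in (206,209,212,216):print(v,230,g[v,230:296].tolist())
for v in (194,188): print(v,g[v,230:296].tolist())
print("slotcol",[(v,int(g[v,255:260].mean())) for v in range(58,146,1)])
for v in (72,75,78,126,129,132):print(v,240,g[v,244:272].tolist())
# hole: dark blob
for th in(70,80,90):
    m=((g<th)*255).astype(np.uint8);m[:,:212]=0;m[:, 302:]=0;m[:60]=0;m[142:]=0
    r=cv2.circle(np.zeros_like(m),(257,102),38,255,-1);m&=r
    n,l,s,ct=cv2.connectedComponentsWithStats(m);i=1+np.argmax(s[1:,4]);print(th,s[i],ct[i])
```

```text
col261 [(165, 171), (166, 168), (167, 160), (168, 148), (169, 130), (170, 103), (171, 76), (172, 65), (173, 66), (174, 65), (175, 62), (176, 61), (177, 61), (178, 60), (179, 60), (180, 60), (181, 60), (182, 60), (183, 60), (184, 60), (185, 61), (186, 63), (187, 66), (188, 68), (189, 74), (190, 80), (191, 84), (192, 88), (193, 92), (194, 95), (195, 96), (196, 96), (197, 96), (198, 95), (199, 95), (200, 93), (201, 85), (202, 68), (203, 52), (204, 44), (205, 43), (206, 43), (207, 43), (208, 43), (209, 42), (210, 42), (211, 42), (212, 42), (213, 42), (214, 42), (215, 42)]
206 230 [170, 166, 159, 149, 130, 107, 89, 87, 91, 94, 96, 97, 97, 97, 97, 96, 96, 95, 94, 86, 70, 54, 45, 44, 44, 43, 43, 43, 43, 43, 43, 43, 44, 43, 43, 43, 43, 43, 44, 44, 46, 58, 74, 89, 94, 96, 97, 98, 98, 99, 98, 96, 95, 91, 87, 86, 97, 118, 138, 150, 162, 172, 181, 181, 177, 175]
209 230 [149, 139, 130, 115, 98, 84, 85, 92, 95, 96, 96, 96, 96, 96, 95, 96, 95, 93, 84, 67, 52, 43, 44, 42, 43, 42, 43, 44, 42, 43, 43, 43, 42, 42, 42, 42, 43, 43, 43, 44, 44, 45, 56, 73, 88, 96, 98, 97, 97, 96, 96, 96, 96, 95, 92, 87, 
[... 2461 characters left out ...]
, 158, 157, 151, 132, 104, 84, 78, 77, 76, 77, 75, 71, 68, 73, 97, 131, 151, 158, 159, 160, 159, 159, 159, 159]
126 240 [154, 153, 153, 154, 154, 154, 149, 134, 108, 83, 74, 73, 73, 73, 73, 70, 68, 77, 103, 132, 149, 154, 155, 155, 155, 155, 155, 155]
129 240 [153, 153, 154, 154, 153, 153, 148, 134, 108, 84, 74, 72, 72, 72, 72, 71, 69, 76, 101, 130, 148, 154, 155, 155, 154, 155, 155, 155]
132 240 [156, 155, 154, 154, 154, 153, 148, 134, 109, 84, 74, 73, 73, 71, 71, 68, 67, 76, 103, 132, 149, 153, 154, 154, 155, 155, 154, 155]
70 [241  82  35  20 328] [259.0152439   89.98170732]
80 [ 239   69   38   65 1104] [256.65398551 100.44746377]
90 [ 239   68   38   67 1326] [256.48717949 101.11915535]
```

Run:
```python
from h import *
c=cams.camera_info('wrist');T=np.array([0.44204,-.36492]);yw=np.radians(78.15)
X=np.array([np.cos(yw),np.sin(yw)]);Y=np.array([np.sin(yw),-np.cos(yw)])
loc=lambda p:(round(1e3*(p[:2]-T)@X,1),round(1e3*(p[:2]-T)@Y,1))
a=plane(c,257.1,66.7,.102);b=plane(c,257.1,135.4,.102)
d=a-b;print("ring",(a+b)/2,np.linalg.norm(d),"angle",np.degrees(np.arctan2(d[1],d[0])),"local",loc((a+b)/2))
print("bar end bottom",loc(plane(c,261,202.2,.258)))
print("bar side top v212",loc(plane(c,248.9,212,.278)),loc(plane(c,273,212,.278)))
print("disc sides v212",loc(plane(c,234.2,212,.228)),loc(plane(c,287.3,212,.228)),"front",loc(plane(c,261,189.5,.228)))
for o in(-4,0,4):
  f=lambda x,y,z:np.round(proj(c,[*(T+X*(x+o)/1e3+Y*y/1e3),z]),1)
  print(o,"end bot/top",f(23,0,.258),f(23,0,.278),"disc",f(20,0,.228),"lug tip top/bot",f(31,0,.216),f(31,0,.208),"foot",f(20,0,.150))
```

```text
ring [ 0.45536217 -0.28173726  0.102     ] 0.07074578063190082 angle 77.98008927187912 local (np.float64(84.1), np.float64(-4.0))
bar end bottom (np.float64(21.9), np.float64(0.1))
bar side top v212 (np.float64(23.2), np.float64(-6.1)) (np.float64(23.2), np.float64(6.3))
disc sides v212 (np.float64(4.8), np.float64(-18.8)) (np.float64(4.8), np.float64(18.8)) front (np.float64(21.3), np.float64(0.1))
-4 end bot/top [260.8 206.9] [260.8 219.5] disc [260.8 196.9] lug tip top/bot [260.8 177.6] [260.8 175.3] foot [260.8 173.4]
0 end bot/top [260.8 200.4] [260.8 212.3] disc [260.8 191.4] lug tip top/bot [260.8 172.3] [260.8 170.1] foot [260.8 169.4]
4 end bot/top [260.8 193.9] [260.8 204.9] disc [260.8 185.8] lug tip top/bot [260.8 166.8] [260.8 164.8] foot [260.8 165.3]
```

```bash
python3 -m pendant '[{"tx":0.4,"ty":-0.02,"tz":0,"spin":0.02,"claw":1},{"tx":0.6,"ty":-0.03,"tz":0,"spin":0.02,"claw":1},{"tx":0.5,"ty":-0.03,"tz":0,"spin":0,"claw":1},{"tx":0.19,"ty":0,"tz":0,"spin":0,"claw":1},{"tx":0,"ty":0,"tz":0.3,"spin":0,"claw":1},{"tx":0,"ty":0,"tz":0.3,"spin":0,"claw":1},{"tx":0,"ty":0,"tz":0.2,"spin":0,"claw":1},{"tx":0,"ty":0,"tz":0,"spin":0,"claw":1},{"tx":0,"ty":0,"tz":0,"spin":0,"claw":1}]'
python3 -c "
from h import *
o=env.get_obs();print(o['tool_pos'],o['tool_rot'],o['force']);im=save('wrist','pics/w3.png')
cv2.imwrite('pics/w3b.png',cv2.resize(im[90:240,180:340,::-1],None,fx=4,fy=4,interpolation=cv2.INTER_CUBIC))"
```

```text
time_s: 15.32
tool_pos: [0.4551, -0.2839, 0.2262]
tool_rot: [180.0, 0.0, 77.8]
force: [-0.1, 0.2, -1.8]
grip_width: 0.0137
grasp_force: 35.0
[ 0.4551254  -0.2838609   0.22622399] [1.79977070e+02 4.74786881e-03 7.78226429e+01] [-0.09571036  0.24917087 -1.84660084]
```

View pics/w3b.png

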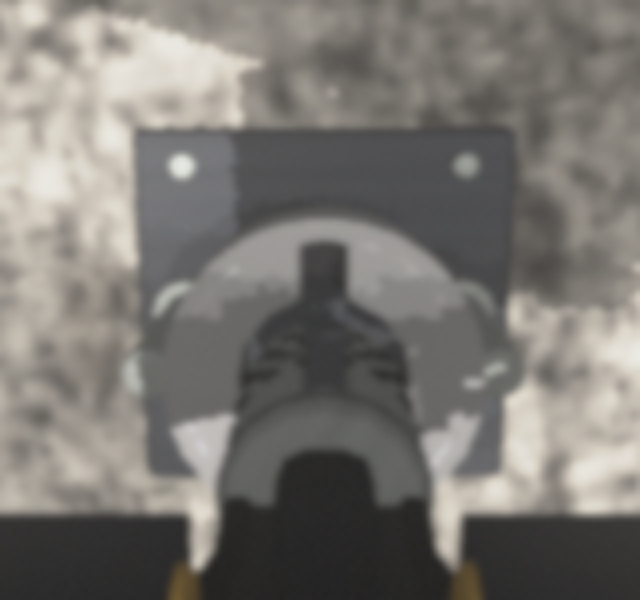

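The picture shows the slot, bar and foot all at crop u≈325, so they line up sideways. The near slot end is at v≈150.8. I'll check the fore-aft position with it.

Run:
```python
from h import *
c=cams.camera_info('wrist');g=cv2.imread('pics/w3.png',0)
T=env.get_obs()['tool_pos'][:2];yw=np.radians(77.9)
X=np.array([np.cos(yw),np.sin(yw)]);Y=np.array([np.sin(yw),-np.cos(yw)])
loc=lambda p:np.round((1e3*(p[:2]-T)@X,1e3*(p[:2]-T)@Y),1)
print([(v,int(g[v,258:264].mean())) for v in range(144,206)])
for v in(153,157):print(g[v,250:272].tolist())
for v in(150.5,151):print(loc(plane(c,260.8,v,.102)))
for o in(-2,0,2):
  f=lambda x,y,z:np.round(proj(c,[*(T+X*(x+o)/1e3+Y*y/1e3),z]),1)
  print(o,"bar end bot",f(23,0,.218),"disc",f(20,0,.188),"lug",f(31,0,.176),f(31,0,.168))
```

```text
[(144, 118), (145, 144), (146, 155), (147, 156), (148, 152), (149, 138), (150, 108), (151, 79), (152, 69), (153, 67), (154, 66), (155, 65), (156, 64), (157, 63), (158, 61), (159, 58), (160, 57), (161, 58), (162, 58), (163, 59), (164, 60), (165, 65), (166, 68), (167, 66), (168, 63), (169, 60), (170, 57), (171, 56), (172, 60), (173, 62), (174, 62), (175, 60), (176, 58), (177, 58), (178, 57), (179, 58), (180, 58), (181, 58), (182, 58), (183, 58), (184, 58), (185, 59), (186, 62), (187, 66), (188, 68), (189, 75), (190, 82), (191, 86), (192, 90), (193, 95), (194, 98), (195, 99), (196, 99), (197, 99), (198, 97), (199, 97), (200, 95), (201, 86), (202, 68), (203, 49), (204, 41), (205, 40)]
[154, 154, 153, 146, 126, 97, 74, 68, 68, 67, 68, 68, 68, 66, 64, 68, 95, 128, 148, 155, 156, 156]
[153, 154, 153, 146, 126, 96, 73, 65, 66, 66, 65, 64, 61, 58, 57, 65, 93, 126, 147, 154, 154, 154]
[37.1  0.1]
[36.6  0.1]
-2 bar end bot [260.7 203.7] disc [260.7 194.1] lug [260.7 174.9] [260.7 172.6]
0 bar end bot [260.7 200.4] disc [260.7 191.3] lug [260.7 172.2] [260.7 170. ]
2 bar end bot [260.7 197.1] disc [260.7 188.5] lug [260.7 169.5] [260.7 167.4]
```

```bash
python3 -m pendant '[{"tx":0.035,"ty":0,"tz":0,"spin":0,"claw":1},{"tx":0,"ty":0,"tz":0.15,"spin":0,"claw":1},{"tx":0,"ty":0,"tz":0.15,"spin":0,"claw":1},{"tx":0,"ty":0,"tz":0.15,"spin":0,"claw":1},{"tx":0,"ty":0,"tz":0,"spin":0,"claw":1}]'
```

```text
time_s: 16.0
tool_pos: [0.4548, -0.2815, 0.2025]
tool_rot: [-179.9, -0.0, 77.8]
force: [-0.2, -0.8, -3.4]
grip_width: 0.0137
grasp_force: 35.0
```

Underside is now at 0.086, inside the hole, with no contact force. I'll continue down to just above the lip slots (lugs reach them at TCP 0.160).

```bash
python3 -m pendant '[{"tx":0,"ty":0,"tz":0.15,"spin":0,"claw":1},{"tx":0,"ty":0,"tz":0.15,"spin":0,"claw":1},{"tx":0,"ty":0,"tz":0,"spin":0,"claw":1}]'
python3 -m pendant '[{"tx":0,"ty":0,"tz":0.15,"spin":0,"claw":1},{"tx":0,"ty":0,"tz":0.15,"spin":0,"claw":1},{"tx":0,"ty":0,"tz":0.1,"spin":0,"claw":1},{"tx":0,"ty":0,"tz":0,"spin":0,"claw":1}]'
python3 -c "
from h import *
o=env.get_obs();print(o['tool_pos'],o['tool_rot'],o['force'],o['wrist_torque']);im=save('wrist','pics/w4.png')
cv2.imwrite('pics/w4b.png',cv2.resize(im[90:240,180:340,::-1],None,fx=4,fy=4,interpolation=cv2.INTER_CUBIC))"
```

```text
time_s: 16.38
tool_pos: [0.4548, -0.2815, 0.1876]
tool_rot: [-179.9, -0.0, 77.8]
force: [-0.4, 0.4, -3.3]
grip_width: 0.0136
grasp_force: 35.0
time_s: 16.88
tool_pos: [0.455, -0.2816, 0.1679]
tool_rot: [-179.9, -0.0, 77.9]
force: [-0.9, -0.2, -1.7]
grip_width: 0.0139
grasp_force: 35.0
[ 0.45498652 -0.28157426  0.16792656] [-1.79938097e+02 -2.35965425e-02  7.78514623e+01] [-0.90288242 -0.23652364 -1.67504316] [-0.04901128 -0.07206088  0.04793125]
```

View pics/w4b.png

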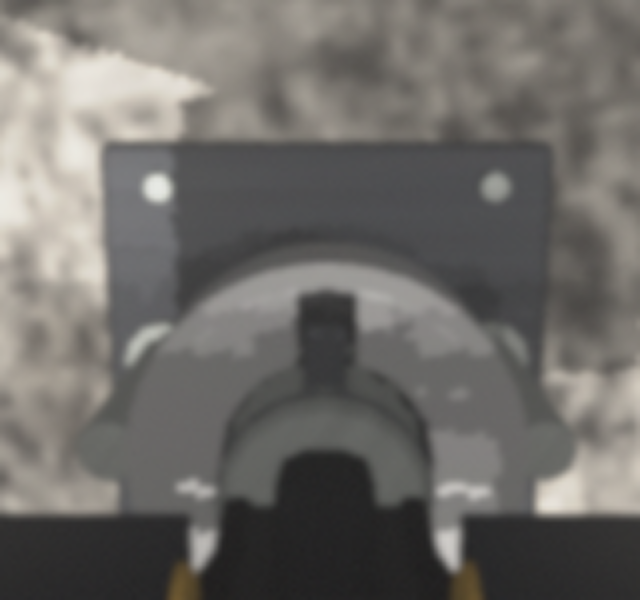

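The lug (crop u≈308–348) sits centred over the slot (298–356), and the force is low. I'll lower it through.

```bash
python3 -m pendant '[{"tx":0,"ty":0,"tz":0.1,"spin":0,"claw":1},{"tx":0,"ty":0,"tz":0.1,"spin":0,"claw":1},{"tx":0,"ty":0,"tz":0,"spin":0,"claw":1}]'
python3 -m pendant '[{"tx":0,"ty":0,"tz":0.1,"spin":0,"claw":1},{"tx":0,"ty":0,"tz":0.1,"spin":0,"claw":1},{"tx":0,"ty":0,"tz":0,"spin":0,"claw":1}]'
python3 -m pendant '[{"tx":0,"ty":0,"tz":0.04,"spin":0,"claw":1},{"tx":0,"ty":0,"tz":0.02,"spin":0,"claw":1},{"tx":0,"ty":0,"tz":0,"spin":0,"claw":1}]'
```

```text
time_s: 17.3
tool_pos: [0.4549, -0.2816, 0.1579]
tool_rot: [-179.9, -0.0, 77.8]
force: [0.7, -0.6, -1.8]
grip_width: 0.0139
grasp_force: 35.0
time_s: 17.68
tool_pos: [0.4549, -0.2816, 0.1479]
tool_rot: [-179.9, -0.0, 77.8]
force: [-0.2, -0.7, -2.2]
grip_width: 0.014
grasp_force: 35.0
time_s: 18.05
tool_pos: [0.4553, -0.2818, 0.1455]
tool_rot: [-180.0, 0.0, 77.8]
force: [0.3, 0.9, -3.1]
grip_width: 0.0137
grasp_force: 35.0
```

```bash
python3 -m pendant '[{"tx":0,"ty":0,"tz":0.02,"spin":0,"claw":1},{"tx":0,"ty":0,"tz":0,"spin":0,"claw":1},{"tx":0,"ty":0,"tz":0,"spin":0,"claw":1}]'
python3 -m pendant '[{"tx":0,"ty":0,"tz":0.02,"spin":0,"claw":1},{"tx":0,"ty":0,"tz":0,"spin":0,"claw":1},{"tx":0,"ty":0,"tz":0,"spin":0,"claw":1}]'
```

```text
time_s: 18.42
tool_pos: [0.4553, -0.2818, 0.1446]
tool_rot: [180.0, 0.0, 77.8]
force: [0.5, -0.8, -3.7]
grip_width: 0.0133
grasp_force: 35.0
time_s: 18.8
tool_pos: [0.4553, -0.2818, 0.1436]
tool_rot: [180.0, 0.0, 77.8]
force: [-0.3, 0.6, -3.3]
grip_width: 0.0135
grasp_force: 35.0
```

```bash
python3 -m pendant '[{"tx":0,"ty":0,"tz":0.02,"spin":0,"claw":1},{"tx":0,"ty":0,"tz":0,"spin":0,"claw":1},{"tx":0,"ty":0,"tz":0,"spin":0,"claw":1}]' | sed -n '2p;4p'
python3 -m pendant '[{"tx":0,"ty":0,"tz":0.01,"spin":0,"claw":1},{"tx":0,"ty":0,"tz":0,"spin":0,"claw":1},{"tx":0,"ty":0,"tz":0,"spin":0,"claw":1}]'| sed -n '2p;4p'
```

```text
tool_pos: [0.4555, -0.2819, 0.143]
force: [-0.6, -0.2, 1.4]
tool_pos: [0.4556, -0.2819, 0.1429]
force: [-1.8, 1.6, 5.7]
```

Contact with the ledge at TCP z 0.143, as expected. The force rose from -3 N to +5.7 N. I'll turn clockwise (+spin): first 22°, then in small steps that stop when the ledge force vanishes.

```bash
python3 -m pendant '[{"tx":0,"ty":0,"tz":0,"spin":0.5,"claw":1},{"tx":0,"ty":0,"tz":0,"spin":0.5,"claw":1},{"tx":0,"ty":0,"tz":0,"spin":0,"claw":1}]' | sed -n '2,4p'
python3 -m pendant '[{"tx":0,"ty":0,"tz":0,"spin":0.75,"claw":1},{"tx":0,"ty":0,"tz":0,"spin":0.75,"claw":1},{"tx":0,"ty":0,"tz":0,"spin":0.75,"claw":1},{"tx":0,"ty":0,"tz":0,"spin":0.75,"claw":1},{"tx":0,"ty":0,"tz":0,"spin":0,"claw":1}]' | sed -n '2,4p'; python3 -c "
from h import *
o=env.get_obs();print(o['wrist_torque'])"
```

```text
tool_pos: [0.4559, -0.2821, 0.1429]
tool_rot: [179.9, 0.0, 73.8]
force: [-0.3, 0.1, 4.7]
tool_pos: [0.4562, -0.2823, 0.1429]
tool_rot: [179.9, 0.0, 61.9]
force: [-0.8, 0.6, 5.9]
[ 0.01772261 -0.07781071  0.01453001]
```

```bash
ck(){ tee /tmp/o | sed -n '2,4p'; awk '/^force/{gsub(/[\],]/,"");exit !($4>2 && $4<20)}' /tmp/o; }
python3 -m pendant '[{"tx":0,"ty":0,"tz":0,"spin":0.75,"claw":1},{"tx":0,"ty":0,"tz":0,"spin":0.5,"claw":1},{"tx":0,"ty":0,"tz":0,"spin":0,"claw":1}]' | ck &&
python3 -m pendant '[{"tx":0,"ty":0,"tz":0,"spin":0.5,"claw":1},{"tx":0,"ty":0,"tz":0,"spin":0,"claw":1}]' | ck &&
python3 -m pendant '[{"tx":0,"ty":0,"tz":0,"spin":0.5,"claw":1},{"tx":0,"ty":0,"tz":0,"spin":0,"claw":1}]' | ck &&
python3 -m pendant '[{"tx":0,"ty":0,"tz":0,"spin":0.5,"claw":1},{"tx":0,"ty":0,"tz":0,"spin":0,"claw":1}]' | ck &&
python3 -m pendant '[{"tx":0,"ty":0,"tz":0,"spin":0.5,"claw":1},{"tx":0,"ty":0,"tz":0,"spin":0,"claw":1}]' | ck &&
python3 -m pendant '[{"tx":0,"ty":0,"tz":0,"spin":0.5,"claw":1},{"tx":0,"ty":0,"tz":0,"spin":0,"claw":1}]' | ck &&
python3 -m pendant '[{"tx":0,"ty":0,"tz":0,"spin":0.5,"claw":1},{"tx":0,"ty":0,"tz":0,"spin":0,"claw":1}]' | ck &&
python3 -m pendant '[{"tx":0,"ty":0,"tz":0,"spin":0.5,"claw":1},{"tx":0,"ty":0,"tz":0,"spin":0,"claw":1}]' | ck
```

```text
tool_pos: [0.4563, -0.2823, 0.1429]
tool_rot: [179.8, 0.0, 56.9]
force: [0.4, -1.1, 4.5]
tool_pos: [0.4563, -0.2823, 0.1429]
tool_rot: [179.8, -0.0, 54.9]
force: [1.1, -0.1, 5.9]
tool_pos: [0.4563, -0.2823, 0.1429]
tool_rot: [179.8, -0.0, 52.9]
force: [0.5, 0.0, 4.6]
tool_pos: [0.4563, -0.2823, 0.1429]
tool_rot: [179.8, -0.0, 50.9]
force: [1.5, -0.8, 5.2]
tool_pos: [0.4563, -0.2823, 0.1428]
tool_rot: [179.8, -0.0, 48.9]
force: [1.6, -0.5, 6.6]
tool_pos: [0.4563, -0.2822, 0.1426]
tool_rot: [179.9, -0.0, 46.9]
force: [2.7, -1.2, 6.0]
tool_pos: [0.4562, -0.2821, 0.1425]
tool_rot: [179.9, -0.0, 44.9]
force: [3.8, -1.8, 4.4]
tool_pos: [0.4542, -0.2816, 0.1408]
tool_rot: [-179.9, 0.0, 42.8]
force: [3.5, -2.3, -1.3]
```

Force dropped and z fell 2 mm, so this is the notch edge. A little further turn, then lower gently.

```bash
python3 -m pendant '[{"tx":0,"ty":0,"tz":0,"spin":0.25,"claw":1},{"tx":0,"ty":0,"tz":0,"spin":0,"claw":1}]' | sed -n '2,4p'
python3 -m pendant '[{"tx":0,"ty":0,"tz":0.02,"spin":0,"claw":1},{"tx":0,"ty":0,"tz":0,"spin":0,"claw":1}]' | sed -n '2,4p'; python3 -c "
from h import *
o=env.get_obs();print(o['wrist_torque'])"
```

```text
tool_pos: [0.4542, -0.2814, 0.1409]
tool_rot: [-179.8, 0.1, 41.8]
force: [1.6, -1.0, -3.5]
tool_pos: [0.4545, -0.2814, 0.1404]
tool_rot: [-179.9, 0.0, 41.9]
force: [0.3, -1.3, -2.9]
[-0.2808139  -0.19153003 -0.01990638]
```

```bash
ck(){ tee /tmp/o | sed -n '2,4p'; awk '/^force/{gsub(/[\],]/,"");exit !($4<2)}' /tmp/o; }
python3 -m pendant '[{"tx":0,"ty":0,"tz":0,"spin":0.3,"claw":1},{"tx":0,"ty":0,"tz":0,"spin":0,"claw":1}]' | ck && 
python3 -m pendant '[{"tx":0,"ty":0,"tz":0.03,"spin":0,"claw":1},{"tx":0,"ty":0,"tz":0,"spin":0,"claw":1}]' | ck && 
python3 -m pendant '[{"tx":0,"ty":0,"tz":0.03,"spin":0,"claw":1},{"tx":0,"ty":0,"tz":0,"spin":0,"claw":1}]' | ck
python3 -c "
from h import *
o=env.get_obs();print(o['wrist_torque'])"
```

```text
tool_pos: [0.4549, -0.2813, 0.1407]
tool_rot: [-179.9, 0.0, 40.6]
force: [0.7, -0.1, -2.2]
tool_pos: [0.4551, -0.2816, 0.1393]
tool_rot: [-180.0, 0.0, 40.7]
force: [0.2, -1.0, -2.9]
tool_pos: [0.4552, -0.2817, 0.1379]
tool_rot: [-180.0, 0.0, 40.6]
force: [-0.2, -0.1, -2.2]
[ 0.0100539  -0.01721985 -0.02039259]
```

Dropping freely. I'll continue to the seat, expected at TCP about 0.135.

```bash
ck(){ tee /tmp/o | sed -n '2,4p'; awk '/^force/{gsub(/[\],]/,"");exit !($4<1)}' /tmp/o; }
python3 -m pendant '[{"tx":0,"ty":0,"tz":0.03,"spin":0,"claw":1},{"tx":0,"ty":0,"tz":0,"spin":0,"claw":1}]' | ck && 
python3 -m pendant '[{"tx":0,"ty":0,"tz":0.02,"spin":0,"claw":1},{"tx":0,"ty":0,"tz":0,"spin":0,"claw":1}]' | ck && 
python3 -m pendant '[{"tx":0,"ty":0,"tz":0.015,"spin":0,"claw":1},{"tx":0,"ty":0,"tz":0,"spin":0,"claw":1}]' | ck &&
python3 -m pendant '[{"tx":0,"ty":0,"tz":0.01,"spin":0,"claw":1},{"tx":0,"ty":0,"tz":0,"spin":0,"claw":1}]' | ck &&
python3 -m pendant '[{"tx":0,"ty":0,"tz":0.01,"spin":0,"claw":1},{"tx":0,"ty":0,"tz":0,"spin":0,"claw":1}]' | ck
```

```text
tool_pos: [0.4552, -0.2817, 0.1364]
tool_rot: [-180.0, 0.0, 40.6]
force: [-0.0, 0.6, -3.1]
tool_pos: [0.4553, -0.2817, 0.1355]
tool_rot: [-180.0, 0.0, 40.6]
force: [-0.4, -0.7, -2.5]
tool_pos: [0.4555, -0.2819, 0.135]
tool_rot: [180.0, 0.0, 40.6]
force: [-0.6, 0.8, -1.6]
tool_pos: [0.4555, -0.2819, 0.135]
tool_rot: [180.0, 0.0, 40.6]
force: [-0.9, 1.7, 3.6]
```

Seated exactly 8 mm below the ledge height. Now release and retreat straight up.

```bash
python3 -m pendant '[{"tx":0,"ty":0,"tz":0,"spin":0,"claw":0.6},{"tx":0,"ty":0,"tz":0,"spin":0,"claw":0.5},{"tx":0,"ty":0,"tz":0,"spin":0,"claw":0.5},{"tx":0,"ty":0,"tz":0,"spin":0,"claw":0.5}]'
python3 -m pendant '[{"tx":0,"ty":0,"tz":-0.2,"spin":0,"claw":0.5},{"tx":0,"ty":0,"tz":-0.4,"spin":0,"claw":0.5},{"tx":0,"ty":0,"tz":-0.7,"spin":0,"claw":0.5},{"tx":0,"ty":0,"tz":-0.7,"spin":0,"claw":0.5},{"tx":-0.8,"ty":0,"tz":0,"spin":0,"claw":0.5},{"tx":-0.8,"ty":0,"tz":0,"spin":0,"claw":0.5},{"tx":0,"ty":0,"tz":0,"spin":0,"claw":0.5},{"tx":0,"ty":0,"tz":0,"spin":0,"claw":0.5}]'
python3 -c "
from h import *
im=save('wrist','pics/w5.png');s=save('side','pics/s5.png')
a=cv2.resize(im[30:230,160:360,::-1],(560,560));b=cv2.resize(s[200:320,300:350+50,::-1],(230,276))
o=np.zeros((560,790,3),np.uint8);o[:,:560]=a;o[:276,560:]=b;cv2.imwrite('pics/c5.png',o)"
```

```text
time_s: 25.42
tool_pos: [0.4554, -0.2818, 0.1342]
tool_rot: [-180.0, 0.0, 40.7]
force: [-0.2, -0.9, 0.1]
grip_width: 0.0409
grasp_force: 0.0
time_s: 26.42
tool_pos: [0.3953, -0.3334, 0.2349]
tool_rot: [180.0, -0.0, 40.7]
force: [-0.2, 0.9, -0.2]
grip_width: 0.0435
grasp_force: 0.0
```

View pics/c5.png

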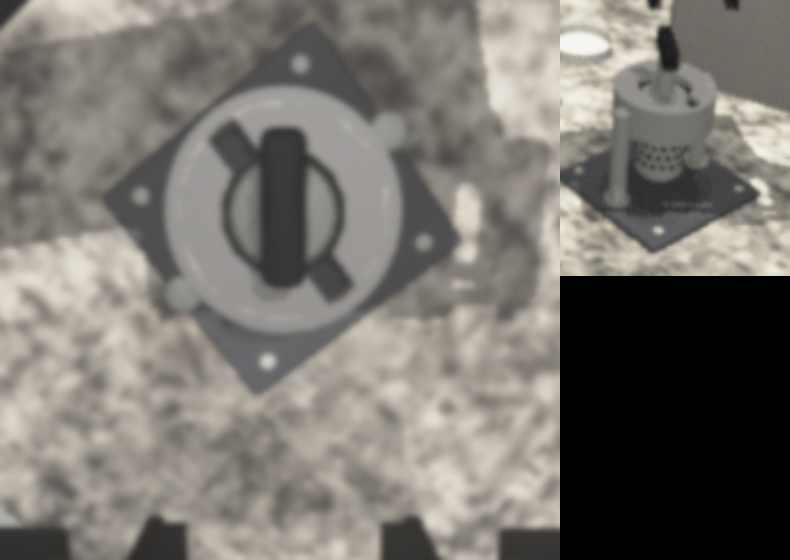

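The canister hangs upright in the centre of the ring, with the bar (crop 283,207) turned about 37° clockwise from the slots. The gripper is clear, so I'm handing in.

```bash
python3 -c "
from cell import env
print(env.sign_off())"
```

```text
the job is handed in; nothing more can be done
None
```

The canister hangs in the ring with both lugs down in the locking notches, seated 8 mm below the ledge after a turn of about 37° clockwise; the gripper let go and moved clear, and the job was handed in at about 26.5 s.

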